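# Bring the red-lidded pot to the front of the grit carousel and hold it there

### The arm

A 6-joint arm with a two-finger parallel gripper is mounted at the origin on a cart in front of the work surface, level with it; the furniture and walls round the work are solid. World frame = base frame: x ahead of the robot, y to its left, z up, the work surface at z = 0. Lengths are in m, angles in rad, forces in N, time in s.
With the tool pointing down it reaches from about 0.225 to 0.725 m from the base axis. Payload 3.1 kg.
Tool frame: the origin (TCP) lies between the finger pads; the fingertips stand 17 mm ahead of it and the grasp point (between the pads) lies 2 mm behind it (arm.tip_reach is the distance from the TCP to the fingertips, in m); z points along the fingers, y is the line along which they close (so a half turn about z gives the same grasp; the last joint's range is limited). The gripper opens to 85 mm and grips with 20 to 120 N. Pads are 22 mm wide; open, the fingers measure 114 mm over their backs; the gripper's body (76 mm by 85 mm) begins 54 mm behind the grasp point. The pads swing forward as they close: fully open they stand 13 mm farther back than shut.
Start: joints at [-1.329, 0.048, 0.099, 1.622, 0, 1.443], TCP at [0.19, -0.49, 0.248] pointing down, gripper open.
Joint ranges: [-2.91, 2.91], [-0.99, 1.94], [-1.21, 1.42], [-2.12, 2.29], [-1.49, 1.47], [-3.14, 3.14]. Speed limits (rad/s): [2.79, 2.79, 3.14, 3.14, 3.14, 3.14].

### API

Orientations are given as a 3x3 rotation matrix whose columns are the frame's x, y, z axes.
In Python, from bench import sensors, imaging, job, arm gives the robot as it stands.
- The arm moves only by the tool play_rows, never from a script. Its argument "moves" is a list of rows, each an object of numbers: "dx", "dy", "dz": the shift along the world's x, y, z in mm; "roll": the turn about the world's z in rad; "gripper": the finger opening in mm, from 0 to 85.4. A call has 1 to 20 rows; each row is the pose to reach, as a shift and turn from the pose commanded when the call began; what a row does not reach only later rows make up. A row lasts 1/12 s, in which the tool goes at most 41.7 mm and 7.16 degrees, less where a joint would pass 70% of its speed; a pose out of reach is approached as far as the arm can. A call with a gripper value outside its range is refused whole. The fingers move at their own pace and stop on an object; the grip force is fixed at half the most. Time passes only in rows, so rows that repeat a pose let the fingers close. It gives the time, the measured TCP pose, the force, the opening and the grip force at its end, in the units of the state.
- sensors.get_obs(): the state, without advancing time (a new reading comes with each control period).
- imaging.get_image(name): name is "scene" or "side" or "wrist"; returns the picture (400x640x3 uint8, red, green, blue); there is no depth.
- imaging.camera_model(name): a dict with "mtx" (3x3 intrinsics, pixels), "eye" and "orientation" of the camera in the world; the wrist camera has in their place "T_tool_cam" (4x4, takes a point from camera to tool coordinates, whose origin is the TCP and whose axes are the flange's). Camera axes: x right, y up, looking along -z (the intrinsics and any distortion apply to the point x, -y, -z); pixel columns grow to the right and rows downward; lengths in m; the calibration is good to about 2 mm. The wrist camera is an equidistant fisheye: a pixel r from the principal point sees the ray r / f radians off the axis. A picture is of the moment at which its call begins: read the wrist's pose just before it. camera_model takes no time and is no camera call.
- job.finish_job(): hands the job in; it is judged then, once.
The state is a dict: "time": time; "q": joint angles; "qvel": joint speeds; "joint_efforts": joint torques, N m; "tcp_pos": TCP position; "ee_rot": TCP orientation; "ft_force": force on the tool from outside, world axes, zero at the start; "ft_torque": the same for the moment, N m; "grip_width": finger opening in m; "grip_force": force on a finger pad.
Only numpy, scipy, OpenCV 4.12 (cv2) and the standard library are available. Lean on these libraries where they do the work, as an engineer would, in place of code of your own. Each camera call takes 0.05 s, during which the arm holds its last target. There are 200 camera calls.

### The job

The spool of copper wire covers the square grip post in the middle of the pot carousel: slide the spool straight up off the post and set it down upright, wholly on the round cork mat, without dropping it. Then take hold of the square post and turn the carousel until the red-lidded pot stands at the front, over the yellow pointer, and finish while still gripping the post so that the carousel stays still. Do not touch the pots with the fingers, keep them upright in their wells, and leave the tin, the pale stone and the agate slab alone.

Things in the scene. Friction and masses are not known exactly. Their poses are not given: they have to be found in the camera images.
- carousel_base: Fixed dark steel foot of the carousel, a disc 196 mm across and 14 mm high, origin at the centre of its underside on the bench, on the turning axis. A yellow pointer on its edge sticks out along its own -x axis to 130 mm from the centre, 10 mm high: that is the carousel's front (roughly towards the robot).
- front (a point): Fixed point of the foot over the pointer, 70 mm from the axis along the foot's own -x, 30 mm above the bench: where the underside centre of the red-lidded pot has to come.
- turntable: Turning plywood disc of the carousel, 220 mm across, 14 mm thick; origin at the centre of its underside, on the vertical turning axis, 16 mm above the bench. Turns without limit both ways with light friction (0.03 N m) and stays where it is left. Three wells, 67 mm inside, walls 12 mm high, centres 70 mm from the axis at 180, 300 and 60 degrees in its own x-y frame.
- post_top (a point): Centre of the top of the square aluminium grip post on the turntable's axis, 205 mm above the bench. The post is 16 x 16 mm, its sides along the turntable's own x and y (this point has the same axes); 60 mm of it stand above a round steel seat 38 mm across, whose top is 145 mm above the bench and carries the spool at the start. It turns with the turntable.
- spool: Loose spool of copper wire, axis upright, black flanges 60 mm across, total height 36 mm, each flange 5 mm thick, winding 52 mm across, bore 28 mm; origin at the centre of its underside, own z up. 0.10 to 0.20 kg. At the start it sits on the seat with the post through its bore; the post stands 24 mm out of its top. It can be gripped across its two flanges.
- mat: Fixed round cork mat, 130 mm across, 4 mm thick, origin at the centre of its underside on the bench.
- red_pot: Loose white pot with a red lid, 63 mm across, 95 mm high, about 0.29 kg, origin at the centre of its underside, which stands 30 mm above the bench in one of the wells (which one varies).
- blue_pot: Loose white pot with a blue lid, 59 mm across, 82 mm high, origin at the centre of its underside, in another well.
- green_pot: Loose white pot with a green lid, 53 mm across, 65 mm high, origin at the centre of its underside, in another well.
- tin: Bystander: open metal tin 71 mm across, 78 mm high, origin at the centre of its underside, behind the carousel.
- white_stone: Bystander: single rough pale greyish-beige stone 52 x 66 x 34 mm, origin under its centre, to the right, behind the mat, in front of the fixed heap of white pebbles.
- agate: Bystander: flat brown ringed agate slab 65 x 86 x 6 mm, origin under its centre, left of the carousel.
Mind the look-alikes: they are no part of the job. What is shaped like the green_pot but pink is not meant.

How it is judged:
By the outcome, as a careful person would: the job done as asked, in the order asked, and still so for the second after the job is handed in, while the arm keeps its last pose, push and grip.
It also fails if it takes over 51 s, if anything falls off the work surface, if the arm or the gripper's body presses on something with over 40 N, if the wrist force passes 120 N, or if a joint passes its speed limit or range.

## Working session

There is one attempt and no reset: what is moved stays moved. The work goes in short steps, Python scripts to look and compute and a tool call to move; the robot and the scene stay as the last step left them, time stands still between calls to the robot, and variables do not carry over. Pictures are saved under pics/ and viewed, at most 10 in all, crops included, and the job is handed in when it is done.

Besides the shell and the picture viewer there is one more tool, called after "Emit:" in YAML: its name, and indented under it one key for each argument. play_rows: Moves the arm, as the interface text tells. Its arguments: {"type":"object","properties":{"moves":{"type":"array"}},"required":["moves"]}

```bash
mkdir -p pics; ls
python3 - <<'E'
from bench import sensors, imaging, arm
import cv2, numpy as np
o=sensors.get_obs(); print(o['time'],o['tcp_pos'],o['ee_rot'],o['grip_width'])
for n in ['scene','side','wrist']:
    im=imaging.get_image(n); cv2.imwrite(f'pics/{n}0.png',im[:,:,::-1]); m=imaging.camera_model(n)
    print(n,{k:np.round(v,4).tolist() if not isinstance(v,str) else v for k,v in m.items()})
E
```

```text
pics
0.0 [ 0.18957765 -0.48893705  0.24709012] [[ 9.32422187e-01  3.61370357e-01 -5.74193425e-04]
 [ 3.61370676e-01 -9.32419272e-01  2.35266565e-03]
 [ 3.14794611e-04 -2.40117432e-03 -9.99997068e-01]] 0.08543686981736973
scene {'mtx': [[470.1596, 0.0, 322.1406], [0.0, 470.1596, 196.9041], [0.0, 0.0, 1.0]], 'eye': [-0.4521, 0.6019, 0.6427], 'orientation': [[-0.4869, 0.3438, -0.8029], [-0.8734, -0.2046, 0.442], [-0.0123, 0.9165, 0.3999]]}
side {'mtx': [[425.0311, 0.0, 320.5219], [0.0, 425.0311, 191.1739], [0.0, 0.0, 1.0]], 'eye': [0.0672, 1.1341, 0.8828], 'orientation': [[-0.912, 0.2303, -0.3395], [-0.4101, -0.4883, 0.7703], [0.0116, 0.8418, 0.5397]]}
wrist {'mtx': [[309.7069, 0.0, 320.5146], [0.0, 309.7069, 199.4859], [0.0, 0.0, 1.0]], 'T_tool_cam': [[0.0005, 0.949, 0.3153, 0.0815], [1.0, -0.001, 0.0013, 0.0002], [0.0015, 0.3153, -0.949, -0.1259], [0.0, 0.0, 0.0, 1.0]]}
```

View pics/scene0.png

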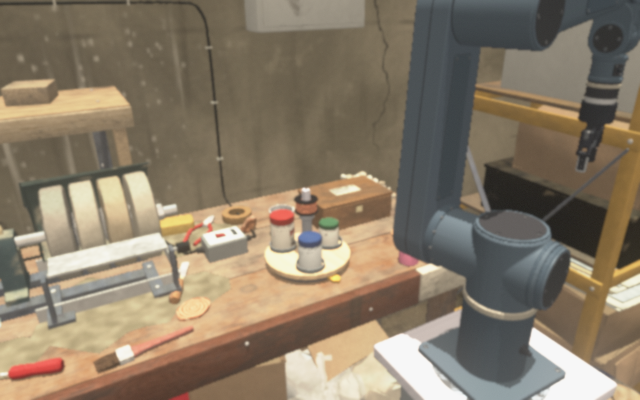

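View pics/side0.png

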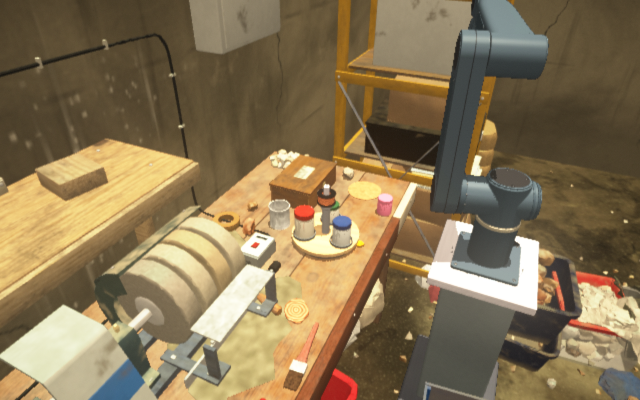

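Scene view: the carousel disc is at about (308,255), with the spool on its post at (307,205). Red pot is at (282,228), blue at (310,250), green at (329,232), and the pointer at (336,278). Side view: the mat is at (364,190), the pink decoy at (385,204), the pointer at (361,243) and the spool at (326,197).

```bash
cat > geom.py <<'E'
import numpy as np, cv2
from bench import imaging, sensors
def cam(n, o=None):
    m=imaging.camera_model(n)
    if n!='wrist': return m['mtx'],np.array(m['eye']),np.array(m['orientation'])
    o=o or sensors.get_obs(); T=np.array(m['T_tool_cam']); R=np.array(o['ee_rot'])
    return m['mtx'],np.array(o['tcp_pos'])+R@T[:3,3],R@T[:3,:3]
def rays(n,px,c=None):
    K,e,R=c or cam(n); px=np.atleast_2d(px).astype(float)
    u=(px[:,0]-K[0][2])/K[0][0]; v=(px[:,1]-K[1][2])/K[1][1]
    if n=='wrist':
        r=np.hypot(u,v)+1e-12; d=np.c_[np.sin(r)*u/r,-np.sin(r)*v/r,-np.cos(r)]
    else: d=np.c_[u,-v,-np.ones_like(u)]
    d=d@R.T; return e,d/np.linalg.norm(d,axis=1,keepdims=True)
def onz(n,px,z,c=None):
    e,d=rays(n,px,c); return e+d*((z-e[2])/d[:,2])[:,None]
def circ(p):  # least squares circle
    p=np.asarray(p)[:,:2]; A=np.c_[2*p,np.ones(len(p))]; s=np.linalg.lstsq(A,(p**2).sum(1),rcond=None)[0]
    return s[:2],np.sqrt(s[2]+s[:2]@s[:2])
E
python3 - <<'E'
from geom import *
print('mat',onz('side',[[364,190]],.004)); print('axis disc',onz('side',[[325,235]],.03),onz('scene',[[308,257]],.03))
print('pointer',onz('side',[[361,243]],.01),onz('scene',[[336,278]],.01))
print('red',onz('side',[[304,211]],.125),onz('scene',[[281,215]],.125)); print('blue',onz('side',[[342,222]],.112),onz('scene',[[310,238]],.112)); print('spool',onz('side',[[326,192]],.181),onz('scene',[[307,200]],.181))
E
```

```text
mat [[ 0.47174774 -0.19939583  0.004     ]]
axis disc [[0.48398833 0.14797415 0.03      ]] [[0.46539195 0.13986819 0.03      ]]
pointer [[0.37284362 0.11346542 0.01      ]] [[0.37437158 0.11180682 0.01      ]]
red [[0.54350833 0.17725444 0.125     ]] [[0.54059362 0.17525888 0.125     ]]
blue [[0.42256585 0.16362187 0.112     ]] [[0.41696452 0.15758649 0.112     ]]
spool [[0.49160844 0.12953803 0.181     ]] [[0.47740082 0.13218893 0.181     ]]
```

View pics/wrist0.png

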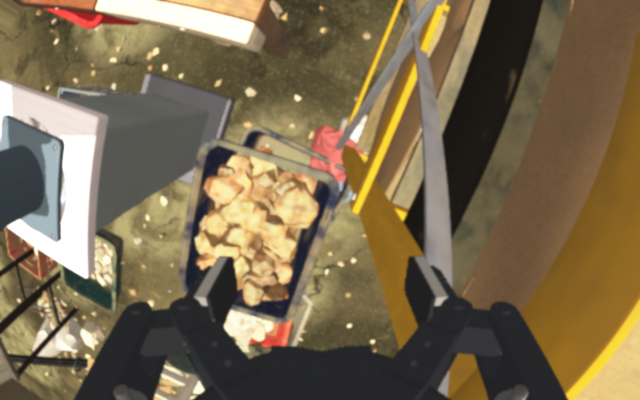

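Wrist view: only the floor crates and open fingers, nothing useful here. I'm moving to look at the mat and then the carousel from above.

Emit:
play_rows:
  moves:
    - {"dz": 40}
    - {"dx": 40,"dy": 75,"dz": 80,"roll": -0.1}
    - {"dx": 80,"dy": 150,"dz": 120,"roll": -0.2}
    - {"dx": 190,"dy": 300,"dz": 150,"roll": -0.36}
    - {"dx": 190,"dy": 300,"dz": 150,"roll": -0.36}
    - {"dx": 190,"dy": 300,"dz": 150,"roll": -0.36}
    - {"dx": 190,"dy": 300,"dz": 150,"roll": -0.36}
    - {"dx": 190,"dy": 300,"dz": 150,"roll": -0.36}
    - {"dx": 190,"dy": 300,"dz": 150,"roll": -0.36}
    - {"dx": 190,"dy": 300,"dz": 150,"roll": -0.36}
    - {"dx": 190,"dy": 300,"dz": 150,"roll": -0.36}
    - {"dx": 190,"dy": 300,"dz": 150,"roll": -0.36}
    - {"dx": 190,"dy": 300,"dz": 150,"roll": -0.36}

```text
validation failed for argument at $.mo...
```

Run:
```python
from geom import *
o=sensors.get_obs(); im=imaging.get_image('wrist'); cv2.imwrite('pics/w1.png',im[:,:,::-1]); import pickle; pickle.dump((o,im),open('w1.pkl','wb'))
print(o['time'],o['tcp_pos'],np.round(o['ee_rot'],3),np.round(o['q'],2),o['ft_force'])
```

```text
0.15 [ 0.18964247 -0.48907052  0.24735066] [[ 0.932  0.361 -0.   ]
 [ 0.361 -0.932  0.002]
 [ 0.    -0.002 -1.   ]] [-1.33  0.05  0.1   1.62 -0.    1.44] [-0.14889399  0.38778048  0.16804378]
```

View pics/w1.png

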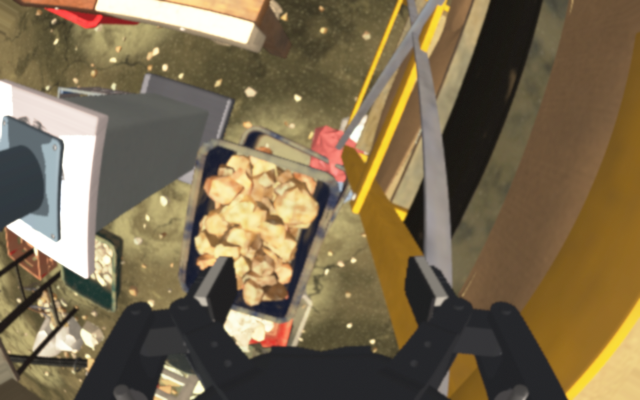

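The call was refused, so the arm hasn't moved and the picture is the same as before. Each row probably needs every key, so I'm resending with all of them.

Emit:
play_rows:
  moves:
    - {"dx": 0,"dy": 0,"dz": 40,"roll": 0,"gripper": 85}
    - {"dx": 40,"dy": 75,"dz": 80,"roll": -0.1,"gripper": 85}
    - {"dx": 80,"dy": 150,"dz": 120,"roll": -0.2,"gripper": 85}
    - {"dx": 190,"dy": 300,"dz": 150,"roll": -0.36,"gripper": 85}
    - {"dx": 190,"dy": 300,"dz": 150,"roll": -0.36,"gripper": 85}
    - {"dx": 190,"dy": 300,"dz": 150,"roll": -0.36,"gripper": 85}
    - {"dx": 190,"dy": 300,"dz": 150,"roll": -0.36,"gripper": 85}
    - {"dx": 190,"dy": 300,"dz": 150,"roll": -0.36,"gripper": 85}
    - {"dx": 190,"dy": 300,"dz": 150,"roll": -0.36,"gripper": 85}
    - {"dx": 190,"dy": 300,"dz": 150,"roll": -0.36,"gripper": 85}
    - {"dx": 190,"dy": 300,"dz": 150,"roll": -0.36,"gripper": 85}
    - {"dx": 190,"dy": 300,"dz": 150,"roll": -0.36,"gripper": 85}
    - {"dx": 190,"dy": 300,"dz": 150,"roll": -0.36,"gripper": 85}
    - {"dx": 190,"dy": 300,"dz": 150,"roll": -0.36,"gripper": 85}

```text
time: 1.37
tcp_pos: [0.3792, -0.1904, 0.3976]
ee_rot: [[1.0, 0.008, -0.001], [0.008, -1.0, 0.0], [-0.001, -0.0, -1.0]]
ft_force: [1.1, 0.3, 0.2]
grip_width: 0.085
grip_force: 0.0
```

```bash
cat > snap.py <<'E'
import sys,pickle
from geom import *
o=sensors.get_obs(); im=imaging.get_image('wrist'); cv2.imwrite(f'pics/{sys.argv[1]}.png',im[:,:,::-1]); pickle.dump((o,im),open(sys.argv[1]+'.pkl','wb'))
print(o['time'],o['tcp_pos'],np.round(o['q'],2))
E
python3 snap.py w2
```

```text
1.3667 [ 0.37917301 -0.19043773  0.39764185] [-0.62 -0.11  0.25  1.93 -0.    2.51]
```

Emit:
play_rows:
  moves:
    - {"dx": 0,"dy": 320,"dz": 30,"roll": 0,"gripper": 85}
    - {"dx": 0,"dy": 320,"dz": 30,"roll": 0,"gripper": 85}
    - {"dx": 0,"dy": 320,"dz": 30,"roll": 0,"gripper": 85}
    - {"dx": 0,"dy": 320,"dz": 30,"roll": 0,"gripper": 85}
    - {"dx": 0,"dy": 320,"dz": 30,"roll": 0,"gripper": 85}
    - {"dx": 0,"dy": 320,"dz": 30,"roll": 0,"gripper": 85}
    - {"dx": 0,"dy": 320,"dz": 30,"roll": 0,"gripper": 85}
    - {"dx": 0,"dy": 320,"dz": 30,"roll": 0,"gripper": 85}
    - {"dx": 0,"dy": 320,"dz": 30,"roll": 0,"gripper": 85}
    - {"dx": 0,"dy": 320,"dz": 30,"roll": 0,"gripper": 85}
    - {"dx": 0,"dy": 320,"dz": 30,"roll": 0,"gripper": 85}
    - {"dx": 0,"dy": 320,"dz": 30,"roll": 0,"gripper": 85}

```text
time: 2.42
tcp_pos: [0.3817, 0.0926, 0.4279]
ee_rot: [[0.999, 0.045, -0.003], [0.045, -0.999, 0.029], [-0.001, -0.029, -1.0]]
ft_force: [-0.5, 0.2, -0.1]
grip_width: 0.0853
grip_force: 0.0
```

```bash
python3 snap.py w3; python3 -c "
import cv2,numpy as np
a=cv2.imread('pics/w2.png')[0:300,:]; b=cv2.imread('pics/w3.png')[0:300,:]
cv2.imwrite('pics/t1.png',np.vstack([a,b]))"
```

```text
2.4167 [0.3816805  0.09262838 0.42793245] [ 0.04 -0.16  0.27  2.01  0.03  3.14]
```

View pics/t1.png

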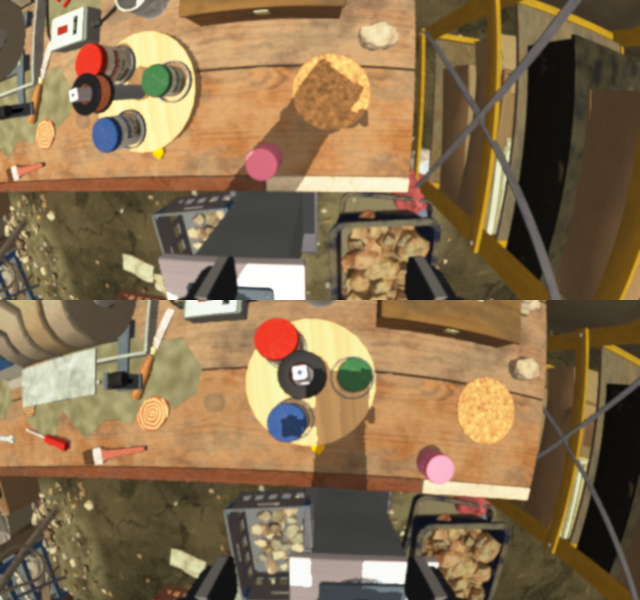

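Top tile (w2): mat at (331,92), stone (378,37), pink decoy (263,160). Bottom tile (w3, subtract 300 from the row): spool at (302,73), red lid (277,40), blue (289,122), green (354,76), pointer (318,148), mat (487,110). Joint 6 reached its end, so later yaws have to increase. Next I'm measuring by colour masks.

```bash
cat > meas.py <<'E'
import sys,pickle
from geom import *
def blob(im,mask,seed,r=80):
    mask=cv2.morphologyEx(mask.astype(np.uint8),cv2.MORPH_OPEN,np.ones((3,3)))
    n,l,s,c=cv2.connectedComponentsWithStats(mask)
    ok=[i for i in range(1,n) if s[i,4]>60 and np.hypot(*(c[i]-seed))<r]
    i=max(ok,key=lambda i:s[i,4]); cs,_=cv2.findContours((l==i).astype(np.uint8),0,cv2.CHAIN_APPROX_NONE)
    return max(cs,key=len)[:,0,:]
def fit(im,o,mask,seed,z,r=80):
    h=cv2.convexHull(blob(im,mask,seed,r))[:,0,:]; p=onz('wrist',h,z,cam('wrist',o))
    c,rad=circ(p); return np.round(c,4),round(rad*2,4)
def masks(im):
    H,S,V=cv2.split(cv2.cvtColor(im,cv2.COLOR_RGB2HSV)); H=H.astype(int)
    return dict(red=((H<6)|(H>174))&(S>170)&(V>90), blue=(H>105)&(H<130)&(S>110)&(V>50), green=(H>50)&(H<95)&(S>90),
      disc=(H>14)&(H<32)&(S>50)&(S<150)&(V>185), yel=(H>18)&(H<32)&(S>210)&(V>150), mat=(H>9)&(H<22)&(S>95)&(V>140), black=(V<62))
E
python3 - <<'E'
from meas import *
for f,S in [('w3',dict(red=(277,40,.125),blue=(289,122,.112),green=(354,76,.095),black=(302,73,.181),mat=(487,110,.004),disc=(311,82,.03),yel=(318,148,.01))),('w2',dict(red=(90,58,.125),blue=(107,134,.112),green=(155,80,.095),mat=(331,92,.004),disc=(150,90,.03),yel=(158,154,.01)))]:
    o,im=pickle.load(open(f+'.pkl','rb')); M=masks(im); print(f)
    for k,(u,v,z) in S.items():
        try: print(k,*fit(im,o,M[k],(u,v),z,30))
        except Exception as e: print(k,'fail',e, im[v,u])
    hsv=cv2.cvtColor(im,cv2.COLOR_RGB2HSV)
o,im=pickle.load(open('w3.pkl','rb')); h=cv2.cvtColor(im,cv2.COLOR_RGB2HSV)
for u,v in [(487,110),(500,100),(440,110),(330,40),(360,110),(318,148),(302,73),(290,85)]: print(u,v,h[v,u])
E
```

```text
w3
red [0.5475 0.1708] 0.0605
blue [0.4287 0.1534] 0.0533
green [0.5033 0.0595] 0.0466
black [0.4852 0.1158] 0.0326
mat fail max() iterable argument is empty [238 177 101]
disc fail max() iterable argument is empty [57 55 53]
yel fail max() iterable argument is empty [187 130   0]
w2
red [0.5479 0.1673] 0.0629
blue [0.4287 0.1489] 0.0576
green [0.5025 0.0568] 0.0495
mat fail max() iterable argument is empty [154 108  63]
disc fail max() iterable argument is empty [ 83 138  83]
yel [0.3774 0.1082] 0.0188
487 110 [ 17 147 238]
500 100 [ 20 137 250]
440 110 [ 14 155 188]
330 40 [ 27  81 251]
360 110 [ 16 130 185]
318 148 [ 21 255 187]
302 73 [110  12 247]
290 85 [13 29 79]
```

Run:
```python
from meas import *
o,im=pickle.load(open('w3.pkl','rb')); H,S,V=cv2.split(cv2.cvtColor(im,cv2.COLOR_RGB2HSV))
for t in (205,215,225):
    m=cv2.morphologyEx(((V>t)&(H>11)&(S>80)).astype(np.uint8),cv2.MORPH_CLOSE,np.ones((3,3)))
    m[:,:440]=0; m[:,530:]=0; m[:60]=0; m[170:]=0
    try: print('mat',t,*fit(im,o,m,(487,110),.004,20))
    except Exception as e: print(e)
s=imaging.get_image('side'); h=cv2.cvtColor(s,cv2.COLOR_RGB2HSV); H,S,V=cv2.split(h)
for t in (205,215,225):
    m=((V>t)&(H>11)&(S>60)).astype(np.uint8); m[:,:335]=0; m[:,395:]=0; m[:170]=0; m[205:]=0
    try:
        b=cv2.convexHull(blob(s,m,(364,190),20))[:,0,:]; print(circ(onz('side',b,.004)))
    except Exception as e: print(e)
```

```text
mat 205 [ 0.4621 -0.2169] 0.1546
mat 215 [ 0.4742 -0.2063] 0.1306
mat 225 [ 0.4746 -0.206 ] 0.1288
(array([ 0.48596334, -0.22102309]), np.float64(0.13379375829341106))
(array([ 0.48947579, -0.22181423]), np.float64(0.13330729565939953))
(array([ 0.46220038, -0.23036286]), np.float64(0.11790405907516925))
```

Emit:
play_rows:
  moves:
    - {"dx": 90,"dy": -60,"dz": -25,"roll": 1.57,"gripper": 85}
    - {"dx": 90,"dy": -60,"dz": -25,"roll": 1.57,"gripper": 85}
    - {"dx": 90,"dy": -60,"dz": -25,"roll": 1.57,"gripper": 85}
    - {"dx": 90,"dy": -60,"dz": -25,"roll": 1.57,"gripper": 85}
    - {"dx": 90,"dy": -60,"dz": -25,"roll": 1.57,"gripper": 85}
    - {"dx": 90,"dy": -60,"dz": -25,"roll": 1.57,"gripper": 85}
    - {"dx": 90,"dy": -60,"dz": -25,"roll": 1.57,"gripper": 85}
    - {"dx": 90,"dy": -60,"dz": -25,"roll": 1.57,"gripper": 85}
    - {"dx": 90,"dy": -60,"dz": -25,"roll": 1.57,"gripper": 85}
    - {"dx": 90,"dy": -60,"dz": -25,"roll": 1.57,"gripper": 85}
    - {"dx": 90,"dy": -60,"dz": -25,"roll": 1.57,"gripper": 85}
    - {"dx": 90,"dy": -60,"dz": -25,"roll": 1.57,"gripper": 85}
    - {"dx": 90,"dy": -60,"dz": -25,"roll": 1.57,"gripper": 85}
    - {"dx": 90,"dy": -60,"dz": -25,"roll": 1.57,"gripper": 85}
    - {"dx": 90,"dy": -60,"dz": -25,"roll": 1.57,"gripper": 85}
    - {"dx": 90,"dy": -60,"dz": -25,"roll": 1.57,"gripper": 85}

```text
time: 3.85
tcp_pos: [0.4715, 0.0338, 0.4032]
ee_rot: [[-0.046, 0.999, -0.03], [0.999, 0.046, -0.002], [-0.001, -0.03, -1.0]]
ft_force: [0.3, 0.3, -0.4]
grip_width: 0.0848
grip_force: 0.0
```

```bash
python3 snap.py w4; python3 -c "
from geom import *;print(np.round(sensors.get_obs()['ee_rot'],3))"
```

```text
3.85 [0.47145715 0.03376249 0.40323855] [-0.07  0.05  0.42  1.97 -0.    1.46]
[[-0.046  0.998 -0.03 ]
 [ 0.999  0.046 -0.002]
 [-0.001 -0.03  -1.   ]]
```

View pics/w4.png

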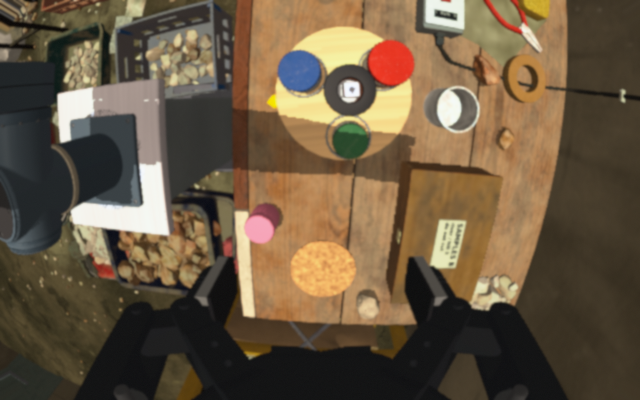

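w4 (up is +y, right is +x): spool at (350,89) with the post top at (350,91), red lid (391,64), blue (300,71), green (351,139), pointer (273,101), mat (323,268). The tool is tilted about 1.7°, left over from the joint limit; that's small enough to accept. Now measuring from this near-vertical view.

Run:
```python
from meas import *
o,im=pickle.load(open('w4.pkl','rb')); M=masks(im); H,S,V=cv2.split(cv2.cvtColor(im,cv2.COLOR_RGB2HSV)); C=cam('wrist',o); print('cam',C[1])
for k,(u,v,z) in dict(red=(391,64,.125),blue=(300,71,.112),green=(351,139,.095),black=(350,89,.181),yel=(273,101,.01)).items():
    try: print(k,*fit(im,o,M[k],(u,v),z,25))
    except Exception as e: print(k,e)
g=np.zeros(V.shape,bool); g[225:312,275:372]=1
for t in (190,205,215): print('mat',*fit(im,o,(V>t)&(H>11)&(S>80)&g,(323,268),.004,25))
g[:]=0; g[20:170,265:425]=1
print('disc',*fit(im,o,(V>200)&(H>18)&(H<34)&(S>40)&(S<130)&g,(345,92),.03,40))
g[:]=0; g[70:112,330:375]=1
for t in (70,90): 
    b=((V<t)&g).astype(np.uint8); h=cv2.convexHull(max(cv2.findContours(b,0,cv2.CHAIN_APPROX_NONE)[0],key=len))[:,0]; print('spool',circ(onz('wrist',h,.181,C)))
g[:]=0; g[78:104,337:364]=1
for t in (120,150,180):
    b=((V>t)&g).astype(np.uint8); c=max(cv2.findContours(b,0,cv2.CHAIN_APPROX_NONE)[0],key=len)[:,0]
    w=onz('wrist',c,.205,C)[:,:2]; r=cv2.minAreaRect((w*1000).astype(np.float32)); print('post',r)
cv2.imwrite('pics/c4.png',cv2.resize(im[60:120,315:390,::-1],None,fx=8,fy=8,interpolation=cv2.INTER_CUBIC))
```

```text
cam [0.47185912 0.11508894 0.52905362]
red [0.5475 0.1711] 0.0602
blue [0.429  0.1536] 0.0538
green [0.503 0.06 ] 0.0473
black max() iterable argument is empty
yel [0.3771 0.1101] 0.0177
mat [ 0.4736 -0.207 ] 0.133
mat [ 0.4744 -0.206 ] 0.1298
mat [ 0.4745 -0.2057] 0.1286Traceback (most recent call last):
  File "<stdin>", line 9, in <module>
  File "meas.py", line 10, in fit
    h=cv2.convexHull(blob(im,mask,seed,r))[:,0,:]; p=onz('wrist',h,z,cam('wrist',o))
                     ~~~~^^^^^^^^^^^^^^^^
  File "meas.py", line 7, in blob
    i=max(ok,key=lambda i:s[i,4]); cs,_=cv2.findContours((l==i).astype(np.uint8),0,cv2.CHAIN_APPROX_NONE)
ValueError: max() iterable argument is empty
```

Run:
```python
from meas import *
o,im=pickle.load(open('w4.pkl','rb')); H,S,V=cv2.split(cv2.cvtColor(im,cv2.COLOR_RGB2HSV)); C=cam('wrist',o)
g=np.zeros(V.shape,bool); g[62:118,322:380]=1
for t in (75,95): 
    b=((V<t)&g).astype(np.uint8); h=cv2.convexHull(max(cv2.findContours(b,0,cv2.CHAIN_APPROX_NONE)[0],key=len))[:,0]; print('spool',circ(onz('wrist',h,.181,C)))
g[:]=0; g[78:104,337:364]=1
for t in (120,150,180):
    b=((V>t)&g).astype(np.uint8); c=max(cv2.findContours(b,0,cv2.CHAIN_APPROX_NONE)[0],key=len)[:,0]
    w=onz('wrist',c,.205,C)[:,:2]; print('post',cv2.minAreaRect((w*1000).astype(np.float32)))
P=np.array([[.5475,.171],[.429,.1535],[.503,.0598]]); ax=P.mean(0); d=P-ax; print(ax,np.hypot(*d.T),np.degrees(np.arctan2(d[:,1],d[:,0])))
y=np.array([.3772,.1101])-ax; print('pointer dir',np.degrees(np.arctan2(y[1],y[0])),np.hypot(*y))
cv2.imwrite('pics/c4.png',cv2.resize(im[60:120,315:390,::-1],None,fx=8,fy=8,interpolation=cv2.INTER_CUBIC))
```

```text
spool (array([0.4944494 , 0.12889211]), np.float64(0.027227120008548183))
spool (array([0.49385667, 0.12893487]), np.float64(0.02875373769539526))
post ((491.41485595703125, 126.00809478759766), (21.652334213256836, 23.133642196655273), 3.2686283588409424)
post ((490.90869140625, 125.96913146972656), (20.60134506225586, 23.10240936279297), 3.229964256286621)
post ((492.43328857421875, 126.06317138671875), (17.542865753173828, 21.039478302001953), 3.2376151084899902)
[0.49316667 0.1281    ] [0.06922804 0.06901102 0.06900423] [ 38.29358213 158.40415347 -81.80727078]
pointer dir -171.1771250113528 0.11735530570782798
```

View pics/c4.png

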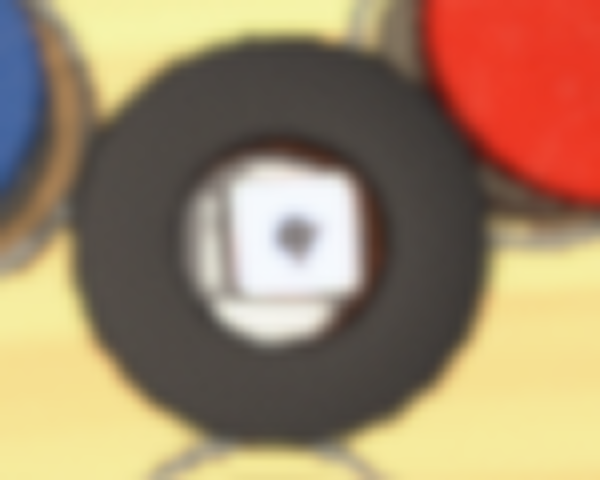

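Close-up: the post top is centred in the bore at crop (295,238), with its sides turned about 4–5° in the picture. That fits a turntable yaw of 98.3° and the red pot at 38.3°. The front is at 188.8°, so the turn needed is about +150.5°. Moving above the spool now.

Emit:
play_rows:
  moves:
    - {"dx": 22,"dy": 95,"dz": -150,"roll": 0.1,"gripper": 85}
    - {"dx": 22,"dy": 95,"dz": -150,"roll": 0.1,"gripper": 85}
    - {"dx": 22,"dy": 95,"dz": -150,"roll": 0.1,"gripper": 85}
    - {"dx": 22,"dy": 95,"dz": -150,"roll": 0.1,"gripper": 85}
    - {"dx": 22,"dy": 95,"dz": -150,"roll": 0.1,"gripper": 85}
    - {"dx": 22,"dy": 95,"dz": -150,"roll": 0.1,"gripper": 85}
    - {"dx": 22,"dy": 95,"dz": -150,"roll": 0.1,"gripper": 85}
    - {"dx": 22,"dy": 95,"dz": -150,"roll": 0.1,"gripper": 85}
    - {"dx": 22,"dy": 95,"dz": -150,"roll": 0.1,"gripper": 85}

```text
time: 4.65
tcp_pos: [0.4948, 0.1284, 0.2564]
ee_rot: [[-0.146, 0.989, -0.024], [0.989, 0.146, -0.005], [-0.001, -0.025, -1.0]]
ft_force: [-0.0, -0.4, 0.1]
grip_width: 0.0845
grip_force: 0.0
```

```bash
python3 snap.py w5
python3 - <<'E'
from meas import *
from bench import arm; print(arm.tip_reach)
o,im=pickle.load(open('w5.pkl','rb')); C=cam('wrist',o); H,S,V=cv2.split(cv2.cvtColor(im,cv2.COLOR_RGB2HSV)); print(np.round(o['ee_rot'],3),C[1])
# project spool centre & post top to know pixels
T=lambda p:(np.array(p)-C[1])@C[2]
for p in [(.494,.129,.181),(.4932,.1281,.205)]:
    x=T(p); v=np.array([x[0],-x[1],-x[2]]); th=np.arctan2(np.hypot(*v[:2]),v[2]); print(C[0][:2,2]+309.7*th*v[:2]/np.hypot(*v[:2]))
E
```

```text
4.65 [0.49480255 0.12836473 0.25637995] [ 0.12  0.04  0.11  1.66 -0.    1.55]
0.017
[[-0.146  0.989 -0.024]
 [ 0.989  0.146 -0.005]
 [-0.001 -0.025 -1.   ]] [0.48634289 0.20924904 0.38217406]
[321.60549845 217.96406037]
[319.32189592 233.25219113]
```

View pics/w5.png

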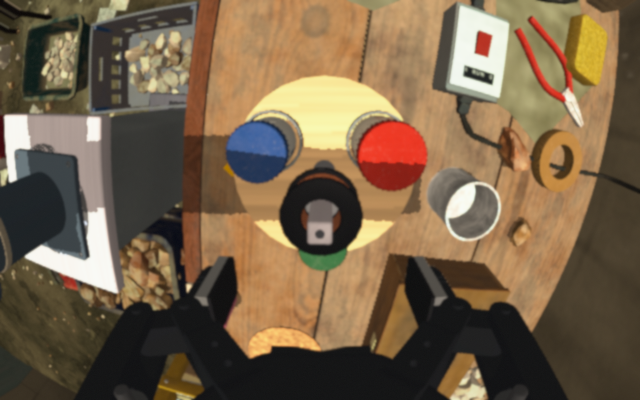

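Fingers are open around the spool at (320,215), with the post top at (319,233), exactly where predicted. Descending and gripping.

Emit:
play_rows:
  moves:
    - {"dx": -1,"dy": 0,"dz": -30,"roll": 0,"gripper": 85}
    - {"dx": -1,"dy": 0,"dz": -60,"roll": 0,"gripper": 85}
    - {"dx": -1,"dy": 0,"dz": -80,"roll": 0,"gripper": 85}
    - {"dx": -1,"dy": 0,"dz": -98,"roll": 0,"gripper": 85}
    - {"dx": -1,"dy": 0,"dz": -98,"roll": 0,"gripper": 85}
    - {"dx": -1,"dy": 0,"dz": -98,"roll": 0,"gripper": 85}

```text
time: 5.2
tcp_pos: [0.4924, 0.1286, 0.1558]
ee_rot: [[-0.146, 0.989, -0.03], [0.989, 0.146, -0.005], [-0.001, -0.03, -1.0]]
ft_force: [0.5, -0.5, 0.6]
grip_width: 0.085
grip_force: 0.0
```

Emit:
play_rows:
  moves:
    - {"dx": 0,"dy": 0,"dz": 0,"roll": 0,"gripper": 50}
    - {"dx": 0,"dy": 0,"dz": 0,"roll": 0,"gripper": 50}
    - {"dx": 0,"dy": 0,"dz": 0,"roll": 0,"gripper": 50}
    - {"dx": 0,"dy": 0,"dz": 0,"roll": 0,"gripper": 50}
    - {"dx": 0,"dy": 0,"dz": 0,"roll": 0,"gripper": 50}
    - {"dx": 0,"dy": 0,"dz": 0,"roll": 0,"gripper": 50}
    - {"dx": 0,"dy": 0,"dz": 0,"roll": 0,"gripper": 50}
    - {"dx": 0,"dy": 0,"dz": 0,"roll": 0,"gripper": 50}

```text
time: 5.87
tcp_pos: [0.4942, 0.1292, 0.1584]
ee_rot: [[-0.147, 0.989, -0.024], [0.989, 0.147, -0.005], [-0.001, -0.025, -1.0]]
ft_force: [-0.8, -0.1, 7.1]
grip_width: 0.0578
grip_force: 63.4
```

Emit:
play_rows:
  moves:
    - {"dx": 0,"dy": 0,"dz": 10,"roll": 0,"gripper": 50}
    - {"dx": 0,"dy": 0,"dz": 25,"roll": 0,"gripper": 50}
    - {"dx": 0,"dy": 0,"dz": 40,"roll": 0,"gripper": 50}
    - {"dx": 0,"dy": 0,"dz": 55,"roll": 0,"gripper": 50}
    - {"dx": 0,"dy": 0,"dz": 70,"roll": 0,"gripper": 50}
    - {"dx": 0,"dy": 0,"dz": 85,"roll": 0,"gripper": 50}
    - {"dx": 0,"dy": 0,"dz": 100,"roll": 0,"gripper": 50}
    - {"dx": 0,"dy": 0,"dz": 100,"roll": 0,"gripper": 50}
    - {"dx": 0,"dy": 0,"dz": 100,"roll": 0,"gripper": 50}

```text
time: 6.62
tcp_pos: [0.4931, 0.1293, 0.2563]
ee_rot: [[-0.147, 0.989, -0.027], [0.989, 0.147, -0.005], [-0.0, -0.028, -1.0]]
ft_force: [-0.2, -0.1, -1.5]
grip_width: 0.0574
grip_force: 64.2
```

```bash
python3 snap.py w6
python3 - <<'E'
import cv2,numpy as np
from bench import imaging
a=cv2.imread('pics/w6.png'); s=imaging.get_image('side')[:,:,::-1]
cv2.imwrite('pics/t6.png',np.vstack([a[180:400,120:520], cv2.resize(s[140:260,260:460],(400,240))]))
E
```

```text
6.6167 [0.49311355 0.12932037 0.25633033] [ 0.13  0.04  0.11  1.67 -0.    1.55]
```

View pics/t6.png

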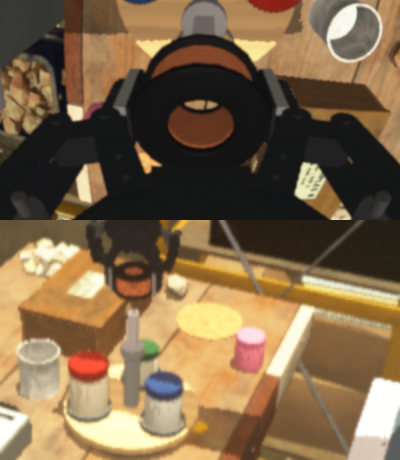

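The spool is held upright and clear of the post, and the post is visible below it. Checking what stands near the mat before carrying it over.

Run:
```python
from meas import *
o,im=pickle.load(open('w4.pkl','rb')); C=cam('wrist',o)
for n,u,v,z in [('pink',262,222,.065),('pinkR',279,222,.065),('stone top-left edge',357,295,.034),('stone',368,303,.03),('box corner',393,300,.09),('box corner near',398,240,.09)]: print(n,np.round(onz('wrist',[[u,v]],z,C)[0],3))
```

```text
pink [ 0.37  -0.084  0.065]
pinkR [ 0.399 -0.082  0.065]
stone top-left edge [ 0.545 -0.242  0.034]
stone [ 0.57  -0.264  0.03 ]
box corner [ 0.602 -0.211  0.09 ]
box corner near [ 0.592 -0.092  0.09 ]
```

Emit:
play_rows:
  moves:
    - {"dx": -2,"dy": -30,"dz": 10,"roll": 0,"gripper": 50}
    - {"dx": -5,"dy": -65,"dz": 10,"roll": 0,"gripper": 50}
    - {"dx": -7,"dy": -100,"dz": 10,"roll": 0,"gripper": 50}
    - {"dx": -9,"dy": -135,"dz": 10,"roll": 0,"gripper": 50}
    - {"dx": -11,"dy": -170,"dz": 0,"roll": 0,"gripper": 50}
    - {"dx": -13,"dy": -205,"dz": -20,"roll": 0,"gripper": 50}
    - {"dx": -15,"dy": -240,"dz": -40,"roll": 0,"gripper": 50}
    - {"dx": -17,"dy": -275,"dz": -70,"roll": 0,"gripper": 50}
    - {"dx": -19,"dy": -310,"dz": -90,"roll": 0,"gripper": 50}
    - {"dx": -19,"dy": -335,"dz": -110,"roll": 0,"gripper": 50}
    - {"dx": -19,"dy": -335,"dz": -130,"roll": 0,"gripper": 50}
    - {"dx": -19,"dy": -335,"dz": -130,"roll": 0,"gripper": 50}
    - {"dx": -19,"dy": -335,"dz": -130,"roll": 0,"gripper": 50}

```text
time: 7.8
tcp_pos: [0.4713, -0.2047, 0.1226]
ee_rot: [[-0.147, 0.989, -0.035], [0.989, 0.147, -0.001], [0.004, -0.035, -0.999]]
ft_force: [-0.8, 0.1, -1.4]
grip_width: 0.0574
grip_force: 64.6
```

Emit:
play_rows:
  moves:
    - {"dx": 2,"dy": -1,"dz": -25,"roll": 0,"gripper": 50}
    - {"dx": 2,"dy": -1,"dz": -50,"roll": 0,"gripper": 50}
    - {"dx": 2,"dy": -1,"dz": -75,"roll": 0,"gripper": 50}
    - {"dx": 2,"dy": -1,"dz": -90,"roll": 0,"gripper": 50}
    - {"dx": 2,"dy": -1,"dz": -98,"roll": 0,"gripper": 50}
    - {"dx": 2,"dy": -1,"dz": -103,"roll": 0,"gripper": 50}
    - {"dx": 2,"dy": -1,"dz": -103,"roll": 0,"gripper": 50}
    - {"dx": 2,"dy": -1,"dz": -103,"roll": 0,"gripper": 50}
    - {"dx": 2,"dy": -1,"dz": -103,"roll": 0,"gripper": 50}

```text
time: 8.55
tcp_pos: [0.4768, -0.2074, 0.0242]
ee_rot: [[-0.148, 0.989, -0.027], [0.989, 0.148, -0.007], [-0.003, -0.027, -1.0]]
ft_force: [1.2, -0.7, -1.0]
grip_width: 0.0576
grip_force: 64.6
```

Emit:
play_rows:
  moves:
    - {"dx": 0,"dy": 0,"dz": -2,"roll": 0,"gripper": 50}
    - {"dx": 0,"dy": 0,"dz": -4,"roll": 0,"gripper": 50}
    - {"dx": 0,"dy": 0,"dz": -4,"roll": 0,"gripper": 50}
    - {"dx": 0,"dy": 0,"dz": -4,"roll": 0,"gripper": 50}
    - {"dx": 0,"dy": 0,"dz": -4,"roll": 0,"gripper": 50}

```text
time: 8.97
tcp_pos: [0.4754, -0.2069, 0.0183]
ee_rot: [[-0.147, 0.989, -0.03], [0.989, 0.147, -0.005], [-0.0, -0.03, -1.0]]
ft_force: [-0.3, 0.1, -0.5]
grip_width: 0.0571
grip_force: 64.6
```

Emit:
play_rows:
  moves:
    - {"dx": 0,"dy": 0,"dz": -1,"roll": 0,"gripper": 50}
    - {"dx": 0,"dy": 0,"dz": -1,"roll": 0,"gripper": 50}
    - {"dx": 0,"dy": 0,"dz": -1,"roll": 0,"gripper": 50}
    - {"dx": 0,"dy": 0,"dz": -1,"roll": 0,"gripper": 50}

```text
time: 9.3
tcp_pos: [0.4756, -0.2069, 0.0178]
ee_rot: [[-0.147, 0.989, -0.029], [0.989, 0.147, -0.005], [-0.001, -0.03, -1.0]]
ft_force: [-1.8, 1.2, 2.2]
grip_width: 0.0577
grip_force: 65.0
```

Contact at about the predicted height. Releasing, then rising straight up.

Emit:
play_rows:
  moves:
    - {"dx": 0,"dy": 0,"dz": 0,"roll": 0,"gripper": 64}
    - {"dx": 0,"dy": 0,"dz": 0,"roll": 0,"gripper": 70}
    - {"dx": 0,"dy": 0,"dz": 0,"roll": 0,"gripper": 85}
    - {"dx": 0,"dy": 0,"dz": 0,"roll": 0,"gripper": 85}
    - {"dx": 0,"dy": 0,"dz": 0,"roll": 0,"gripper": 85}
    - {"dx": 0,"dy": 0,"dz": 0,"roll": 0,"gripper": 85}
    - {"dx": 0,"dy": 0,"dz": 15,"roll": 0,"gripper": 85}
    - {"dx": 0,"dy": 0,"dz": 40,"roll": 0,"gripper": 85}
    - {"dx": 0,"dy": 0,"dz": 80,"roll": 0,"gripper": 85}
    - {"dx": 0,"dy": 0,"dz": 120,"roll": 0,"gripper": 85}
    - {"dx": 0,"dy": 0,"dz": 160,"roll": 0,"gripper": 85}
    - {"dx": 0,"dy": 0,"dz": 200,"roll": 0,"gripper": 85}
    - {"dx": 0,"dy": 0,"dz": 240,"roll": 0,"gripper": 85}
    - {"dx": 0,"dy": 0,"dz": 240,"roll": 0,"gripper": 85}
    - {"dx": 0,"dy": 0,"dz": 240,"roll": 0,"gripper": 85}

```text
time: 10.55
tcp_pos: [0.4772, -0.2078, 0.2613]
ee_rot: [[-0.147, 0.989, -0.023], [0.989, 0.147, -0.009], [-0.006, -0.024, -1.0]]
ft_force: [0.7, 0.1, -0.2]
grip_width: 0.0847
grip_force: 0.0
```

```bash
python3 snap.py w7
python3 - <<'E'
from meas import *
o,im=pickle.load(open('w7.pkl','rb')); C=cam('wrist',o); H,S,V=cv2.split(cv2.cvtColor(im,cv2.COLOR_RGB2HSV))
K,e,R=C
x=(np.array([.475,-.207,.04])-e)@R; v=np.array([x[0],-x[1],-x[2]]); th=np.arctan2(np.hypot(*v[:2]),v[2]); p=K[:2,2]+309.7*th*v[:2]/np.hypot(*v[:2]) ; print(p)
u,w=p.astype(int); g=np.zeros(V.shape,bool); g[w-45:w+45,u-48:u+48]=1
for t in (60,85):
    b=((V<t)&g).astype(np.uint8); h=cv2.convexHull(max(cv2.findContours(b,0,cv2.CHAIN_APPROX_NONE)[0],key=len))[:,0]; print('spool top',circ(onz('wrist',h,.04,C)))
E
```

```text
10.55 [ 0.4772183  -0.20782309  0.26127209] [-0.53  0.06  0.14  1.66 -0.02  0.89]
[322.87718172 169.5029002 ]
spool top (array([ 0.47590546, -0.20465225]), np.float64(0.02874914291720018))
spool top (array([ 0.47596672, -0.20469605]), np.float64(0.029537138727804762))
```

The spool stands upright at (0.476, -0.205), 2 mm off the mat centre. Going back above the post.

Emit:
play_rows:
  moves:
    - {"dx": 2,"dy": 40,"dz": 10,"roll": 0,"gripper": 60}
    - {"dx": 4,"dy": 80,"dz": 10,"roll": 0,"gripper": 60}
    - {"dx": 6,"dy": 120,"dz": 10,"roll": 0,"gripper": 60}
    - {"dx": 8,"dy": 160,"dz": 10,"roll": 0,"gripper": 60}
    - {"dx": 10,"dy": 200,"dz": 10,"roll": 0,"gripper": 60}
    - {"dx": 12,"dy": 240,"dz": 10,"roll": 0,"gripper": 60}
    - {"dx": 15,"dy": 280,"dz": 5,"roll": 0,"gripper": 60}
    - {"dx": 18,"dy": 315,"dz": 0,"roll": 0,"gripper": 60}
    - {"dx": 18,"dy": 335,"dz": 0,"roll": 0,"gripper": 60}
    - {"dx": 18,"dy": 335,"dz": 0,"roll": 0,"gripper": 60}
    - {"dx": 18,"dy": 335,"dz": 0,"roll": 0,"gripper": 60}
    - {"dx": 18,"dy": 335,"dz": 0,"roll": 0,"gripper": 60}

```text
time: 11.6
tcp_pos: [0.4928, 0.1276, 0.2557]
ee_rot: [[-0.147, 0.989, -0.033], [0.989, 0.147, -0.006], [-0.001, -0.033, -0.999]]
ft_force: [0.4, -0.3, 0.1]
grip_width: 0.0602
grip_force: 0.0
```

```bash
python3 snap.py w8
cat > pots.py <<'E'
from meas import *
o,im=pickle.load(open(sys.argv[1]+'.pkl','rb')); C=cam('wrist',o); M=masks(im); K,e,R=C; print(np.round(o['ee_rot'],3).tolist())
def proj(p):
    x=(np.array(p)-e)@R; v=np.array([x[0],-x[1],-x[2]]); th=np.arctan2(np.hypot(*v[:2]),v[2]); return K[:2,2]+309.7*th*v[:2]/np.hypot(*v[:2])
for k,z in dict(red=.125,blue=.112,green=.095,yel=.01).items():
    try:
        c,d=fit(im,o,M[k],(320,150),z,190); a=c-[.4932,.1281]; print(k,c,d,'ang',np.degrees(np.arctan2(a[1],a[0])),'rad',np.hypot(*a))
    except Exception as ex: print(k,ex)
print('post top px',proj((.4932,.1281,.205)),'seat',proj((.4932,.1281,.145)))
u,v=proj((.4932,.1281,.205)).astype(int); H,S,V=cv2.split(cv2.cvtColor(im,cv2.COLOR_RGB2HSV))
g=np.zeros(V.shape,bool); g[max(v-35,0):v+35,u-35:u+35]=1
for t in (170,190,210):
    b=((V>t)&(S<50)&g).astype(np.uint8)
    cs=cv2.findContours(b,0,cv2.CHAIN_APPROX_NONE)[0]
    if cs:
        c=max(cs,key=len)[:,0]; print('top',t,cv2.minAreaRect((onz('wrist',c,.205,C)[:,:2]*1000).astype(np.float32)))
E
python3 pots.py w8
```

```text
11.6 [0.49276661 0.12759812 0.25566117] [ 0.12  0.04  0.11  1.67 -0.    1.55]
[[-0.147, 0.989, -0.033], [0.989, 0.147, -0.006], [-0.001, -0.033, -0.999]]
red [0.5472 0.1722] 0.0605 ang 39.237367113401554 rad 0.06971950946471152
blue [0.4293 0.1554] 0.0555 ang 156.86637065977854 rad 0.06948740893140283
green [0.5031 0.0606] 0.0494 ang -81.65610841596694 rad 0.06822213716969
yel max() iterable argument is empty
post top px [323.3574813  233.09936348] seat [325.1583024  202.09268967]
top 170 ((493.4862976074219, 128.48477172851562), (12.621369361877441, 11.714410781860352), 9.28239917755127)
```

Emit:
play_rows:
  moves:
    - {"dx": 0,"dy": 0,"dz": -25,"roll": 0,"gripper": 60}
    - {"dx": 0,"dy": 0,"dz": -50,"roll": 0,"gripper": 60}
    - {"dx": 0,"dy": 0,"dz": -77,"roll": 0,"gripper": 60}
    - {"dx": 0,"dy": 0,"dz": -77,"roll": 0,"gripper": 60}
    - {"dx": 0,"dy": 0,"dz": -77,"roll": 0,"gripper": 60}
    - {"dx": 0,"dy": 0,"dz": -77,"roll": 0,"gripper": 12}
    - {"dx": 0,"dy": 0,"dz": -77,"roll": 0,"gripper": 12}
    - {"dx": 0,"dy": 0,"dz": -77,"roll": 0,"gripper": 12}
    - {"dx": 0,"dy": 0,"dz": -77,"roll": 0,"gripper": 12}
    - {"dx": 0,"dy": 0,"dz": -77,"roll": 0,"gripper": 12}
    - {"dx": 0,"dy": 0,"dz": -77,"roll": 0,"gripper": 12}
    - {"dx": 0,"dy": 0,"dz": -77,"roll": 0,"gripper": 12}
    - {"dx": 0,"dy": 0,"dz": -77,"roll": 0,"gripper": 12}
    - {"dx": 0,"dy": 0,"dz": -77,"roll": 0,"gripper": 12}

```text
time: 12.82
tcp_pos: [0.4927, 0.1278, 0.1829]
ee_rot: [[-0.148, 0.989, -0.029], [0.989, 0.147, -0.006], [-0.002, -0.03, -1.0]]
ft_force: [-9.1, -1.7, 4.1]
grip_width: 0.0156
grip_force: 59.7
```

Post gripped at 15.6 mm. Turning it counter-clockwise, in two stages.

Emit:
play_rows:
  moves:
    - {"dx": -1,"dy": 0,"dz": 0,"roll": 0.02,"gripper": 12}
    - {"dx": -1,"dy": 0,"dz": 0,"roll": 0.06,"gripper": 12}
    - {"dx": -1,"dy": 0,"dz": 0,"roll": 0.12,"gripper": 12}
    - {"dx": -1,"dy": 0,"dz": 0,"roll": 0.2,"gripper": 12}
    - {"dx": -1,"dy": 0,"dz": 0,"roll": 0.28,"gripper": 12}
    - {"dx": -1,"dy": 0,"dz": 0,"roll": 0.36,"gripper": 12}
    - {"dx": -1,"dy": 0,"dz": 0,"roll": 0.44,"gripper": 12}
    - {"dx": -1,"dy": 0,"dz": 0,"roll": 0.52,"gripper": 12}
    - {"dx": -1,"dy": 0,"dz": 0,"roll": 0.6,"gripper": 12}
    - {"dx": -1,"dy": 0,"dz": 0,"roll": 0.68,"gripper": 12}
    - {"dx": -1,"dy": 0,"dz": 0,"roll": 0.76,"gripper": 12}
    - {"dx": -1,"dy": 0,"dz": 0,"roll": 0.84,"gripper": 12}
    - {"dx": -1,"dy": 0,"dz": 0,"roll": 0.92,"gripper": 12}
    - {"dx": -1,"dy": 0,"dz": 0,"roll": 1.0,"gripper": 12}
    - {"dx": -1,"dy": 0,"dz": 0,"roll": 1.08,"gripper": 12}
    - {"dx": -1,"dy": 0,"dz": 0,"roll": 1.16,"gripper": 12}
    - {"dx": -1,"dy": 0,"dz": 0,"roll": 1.22,"gripper": 12}
    - {"dx": -1,"dy": 0,"dz": 0,"roll": 1.26,"gripper": 12}
    - {"dx": -1,"dy": 0,"dz": 0,"roll": 1.28,"gripper": 12}
    - {"dx": -1,"dy": 0,"dz": 0,"roll": 1.28,"gripper": 12}

```text
time: 14.48
tcp_pos: [0.4928, 0.1276, 0.1829]
ee_rot: [[-0.99, 0.143, -0.002], [0.143, 0.989, -0.03], [-0.003, -0.03, -1.0]]
ft_force: [-2.8, -5.7, 4.1]
grip_width: 0.0152
grip_force: 60.9
```

Emit:
play_rows:
  moves:
    - {"dx": 0,"dy": 0,"dz": 0,"roll": 0.02,"gripper": 12}
    - {"dx": 0,"dy": 0,"dz": 0,"roll": 0.06,"gripper": 12}
    - {"dx": 0,"dy": 0,"dz": 0,"roll": 0.12,"gripper": 12}
    - {"dx": 0,"dy": 0,"dz": 0,"roll": 0.2,"gripper": 12}
    - {"dx": 0,"dy": 0,"dz": 0,"roll": 0.28,"gripper": 12}
    - {"dx": 0,"dy": 0,"dz": 0,"roll": 0.36,"gripper": 12}
    - {"dx": 0,"dy": 0,"dz": 0,"roll": 0.44,"gripper": 12}
    - {"dx": 0,"dy": 0,"dz": 0,"roll": 0.52,"gripper": 12}
    - {"dx": 0,"dy": 0,"dz": 0,"roll": 0.6,"gripper": 12}
    - {"dx": 0,"dy": 0,"dz": 0,"roll": 0.68,"gripper": 12}
    - {"dx": 0,"dy": 0,"dz": 0,"roll": 0.76,"gripper": 12}
    - {"dx": 0,"dy": 0,"dz": 0,"roll": 0.84,"gripper": 12}
    - {"dx": 0,"dy": 0,"dz": 0,"roll": 0.92,"gripper": 12}
    - {"dx": 0,"dy": 0,"dz": 0,"roll": 1.0,"gripper": 12}
    - {"dx": 0,"dy": 0,"dz": 0,"roll": 1.08,"gripper": 12}
    - {"dx": 0,"dy": 0,"dz": 0,"roll": 1.16,"gripper": 12}
    - {"dx": 0,"dy": 0,"dz": 0,"roll": 1.24,"gripper": 12}
    - {"dx": 0,"dy": 0,"dz": 0,"roll": 1.31,"gripper": 12}
    - {"dx": 0,"dy": 0,"dz": 0,"roll": 1.345,"gripper": 12}
    - {"dx": 0,"dy": 0,"dz": 0,"roll": 1.345,"gripper": 12}

```text
time: 16.15
tcp_pos: [0.493, 0.1275, 0.1829]
ee_rot: [[-0.36, -0.933, 0.03], [-0.933, 0.36, -0.011], [-0.001, -0.032, -0.999]]
ft_force: [0.7, -3.5, 5.3]
grip_width: 0.0156
grip_force: 63.1
```

```bash
python3 snap.py w9; python3 pots.py w9
python3 - <<'E'
import cv2,numpy as np
from bench import imaging
a=cv2.imread('pics/w9.png')
I={n:imaging.get_image(n)[:,:,::-1].copy() for n in ('side','scene')}
for n in I: cv2.imwrite(f'pics/{n}9.png',I[n])
b=cv2.resize(I['side'][160:270,270:410],(400,314)); c=cv2.resize(I['scene'][170:290,250:370],(314,314))
cv2.imwrite('pics/t9.png',np.vstack([np.pad(a[:260],((0,0),(0,74),(0,0))),np.hstack([b,c])]))
E
```

```text
16.15 [0.49303433 0.12754455 0.18289713] [ 0.13 -0.03 -0.11  1.46 -0.01 -1.07]
[[-0.36, -0.933, 0.03], [-0.933, 0.36, -0.011], [-0.001, -0.032, -0.999]]
red [0.4242 0.1162] 0.0601 ang -170.21481229459565 rad 0.07001864037526008
blue [0.5351 0.0727] 0.0563 ang -52.89913875831256 rad 0.06946056435129215
green max() iterable argument is empty
yel [0.3741 0.1058] 0.0148 ang -169.39486836853078 rad 0.1211697156883683
post top px [319.48167239 306.01684836] seat [323.01648688 242.74848061]
top 170 ((490.9263000488281, 128.78067016601562), (11.393600463867188, 7.40260648727417), 70.21927642822266)
```

View pics/t9.png

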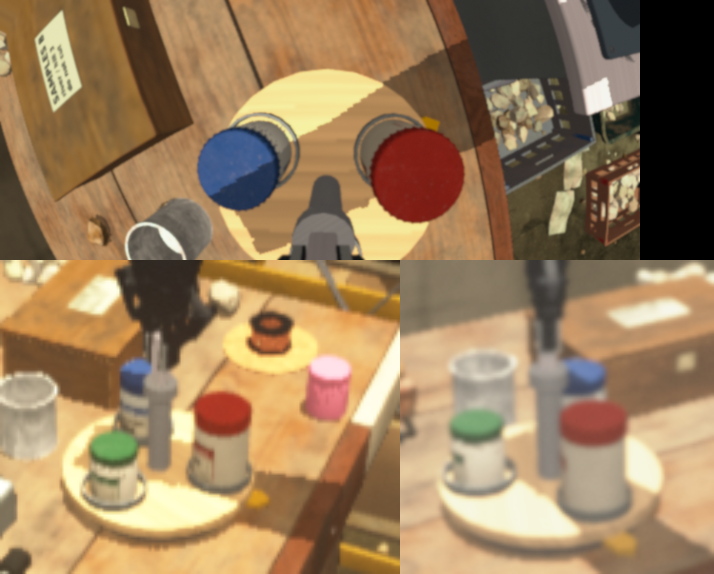

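Final picture: the red pot stands at the pointer side, with the yellow pointer just beyond its foot in the side crop at (258,498) and the scene crop at (621,543). The spool stands upright on the mat at (271,333), and the pots are upright in their wells. One last check of the pointer bearing across views for the final trim.

Run:
```python
from meas import *
deg=lambda a:np.degrees(np.arctan2(a[1],a[0]))
def yel(im,box):
    H,S,V=cv2.split(cv2.cvtColor(im,cv2.COLOR_RGB2HSV)); m=(H>16)&(H<32)&(S>190)&(V>95); g=np.zeros_like(m); g[box[1]:box[3],box[0]:box[2]]=1
    v,u=np.nonzero(m&g); return np.c_[u,v]
for f,b in [('w2',(140,140,175,165)),('w3',(300,135,335,160)),('w4',(262,88,285,112)),('w5',(215,150,245,190)),('w9',(400,100,450,140))]:
    o,im=pickle.load(open(f+'.pkl','rb')); C=cam('wrist',o); M=masks(im); c=[]
    for k,z in dict(red=.125,blue=.112,green=.095).items():
        try: c.append(fit(im,o,M[k],(300,100),z,250)[0])
        except Exception: pass
    ax=np.mean(c,0) if len(c)==3 else np.array([.4932,.1281])
    y=yel(im,b); 
    if len(y)<3: print(f,'no',len(y)); continue
    w=onz('wrist',y,.01,C)[:,:2]; a=w.mean(0)-ax; print(f,len(y),ax,w.mean(0),'ptr',deg(a),np.hypot(*a), 'red',deg(c[0]-ax))
for n,b in [('scene',(320,265,350,290)),('side',(350,235,372,252))]:
    im=cv2.imread(f'pics/{n}9.png')[:,:,::-1].copy(); im0=cv2.imread(f'pics/{n}0.png')[:,:,::-1].copy()
    for t,i in (('start',im0),('now',im)):
        y=yel(i,b); w=onz(n,y,.01)[:,:2] if len(y) else np.zeros((1,2)); a=w.mean(0)-[.4932,.1281]
        H,S,V=cv2.split(cv2.cvtColor(i,cv2.COLOR_RGB2HSV)); m=((H<6)|(H>174))&(S>140)&(V>60); g=np.zeros_like(m); g[190:250,255:360]=1; v,u=np.nonzero(m&g)
        print(n,t,len(y),w.mean(0),deg(a),'red px centroid z~.118',np.round(onz(n,[[u.mean(),v.mean()]],.118)[0][:2],4))
```

```text
w2 77 [0.49183333 0.12323333] [0.37539597 0.10797086] ptr -172.5323109034662 0.11743339362443807 red 37.98587234879677
w3 78 [0.49203333 0.1272    ] [0.37435831 0.10897473] ptr -171.19609244855098 0.11907800580668063 red 38.276492588570456
w4 79 [0.49273333 0.12686667] [0.37448017 0.10862038] ptr -171.22852129894707 0.11965257202433341 red 38.284457236965565
w5 58 [0.49283333 0.12776667] [0.3721061 0.1057147] ptr -169.64850237299075 0.12272471243863832 red 38.95636316242621
w9 165 [0.4932 0.1281] [0.3747611  0.10681789] ptr -169.8133146404831 0.1203357898847913 red -170.21481229459565
scene start 0 [0. 0.] -165.4401483917993 red px centroid z~.118 [0.5445 0.1729]
scene now 0 [0. 0.] -165.4401483917993 red px centroid z~.118 [0.4183 0.12  ]
side start 30 [0.37529869 0.11860281] -175.3946533280793 red px centroid z~.118 [0.5483 0.184 ]
side now 34 [0.37545064 0.11787151] -175.03537248750996 red px centroid z~.118 [0.43   0.1346]
```

All the views agree on a turn of 150.5 ± 1°, and the measured turn is 150.5°. The post is gripped at 63 N with little side force, so I'm handing in.

```bash
python3 -c "
from bench import job; print(job.finish_job())"
```

```text
the job is handed in; nothing more can be done
None
```

The spool stands upright on the cork mat, about 2 mm off its centre; the red-lidded pot is at the front over the yellow pointer to within about 1°, the gripper still holds the post, and I handed the job in at about 16 s of the 51 s allowed, with no verdict returned.

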